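# Clamp the pellet die in its filling stand

### The job

Get the steel pellet die ready for filling: with the fingertips, slide it across the stand's plate until it rests against the side fence in front of the clamp, then push the clamp's ball-headed knob forward along its slot to the end and over sideways, right down into the notch, so that the sprung plunger stays locked by itself and holds the die against both fences. Only push: do not grip or force the knob, do not lift or tip the die, and leave the other things where they are.

Things in the scene. Friction and masses are not known exactly. Their poses are not given: they have to be found in the camera images.
- stand: Filling stand fixed to the bench, place and turn vary: steel plate 224 x 150 x 10 mm with a grey clamp block and two steel fences. Origin at bench level; x forward along the plunger (roughly away from the robot), y left, z up. All numbers in mm below are in this frame. Plate x -112..112, y -62..88, top z 10; its left side (+y) is open.
- block: Grey clamp block of the stand; same origin and axes as the stand. x -100..-8, y -20..20, top z 50; foot 6 mm wider all round, up to z 16. L-shaped slot in its top: 10 mm wide along y 0 from x -76 to -28, then at its front end a notch, x -39..-28, that leaves the slot to the right (-y) through the side of the block.
- nest (a point): Where the centre of the die's underside lies when it touches both fences: x 65, y 0, z 10. Back fence: face at x 92 looking to -x, y -41..80, 16 thick. Side fence: face at y -27 looking to +y, x 44..92, 14 thick. Both reach up to z 40. The nest is open to the left (+y) and towards the clamp.
- die: Steel pellet die, a bored cylinder 54 mm in diameter, 41 mm high, 0.3 to 0.65 kg. Origin at the centre of its underside, z up. It starts loose on the plate left of its nest, centre at x 50..60, y 42..56. Slid to the right it meets the side fence (y 0); the nose then drives it forward against the back fence.
- plunger (a joint): Travel of the clamp's plunger, m: 0 back, 0.040 fully forward; starts at 0 to 0.010. Axis at y 0, z 34. Friction about 2 N; from 0.033 on its nose presses the seated die through a spring (2 N at first, 6 N at the notch, 11 N fully forward) and it springs back when let go unless the pin is in the notch; locked it rests at about 0.037.
- knob (a joint): Swing of the knob about the plunger's axis, rad: 0 upright, grows as it leans right (-y), 1.15 fully down in the notch. A steel pin, 8 mm in diameter, stands up through the slot and bears a black ball 20 mm in diameter, its centre 58 mm from the axis. Only with the plunger past 0.037 can it swing more than about 0.1 rad. Light friction holds it.
- knob_ball (a point): Centre of the black ball on the knob. Upright it is at x = -72 + plunger travel, y 0, z 92 (mm, stand's frame); fully down in the notch at about y -53, z 58.
- nose_face (a point): Centre of the flat face (22 mm in diameter) of the plunger's sprung nose, which bears on the die; unpressed at x = 5 + plunger travel, y 0, z 34 (mm, stand's frame).
- nose: The nose itself, a mushroom-shaped steel foot on the front end of the plunger.
- die_base: Bystander on the stand's plate: steel disc 44 mm in diameter, 16 mm high, left of the rear end of the clamp block. Origin at the centre of its underside.
- die_plunger: Bystander on the stand's plate: steel plunger 27 mm in diameter, 52 mm high, standing on its head left of the clamp block's front end. Origin at the centre of its underside.
- sample_vial: Bystander: glass vial 23 mm in diameter, 62 mm high with a white cap, upright on the bench to the right of the stand. Origin at the centre of its underside.
- petri_dish: Bystander: flat glass dish 91 mm in diameter, 16 mm high, on the bench to the left. Origin at the centre of its underside.
Things that resemble listed ones, but are neither listed nor needed, are in the scene too. What is meant by the die is not green, and is the larger of those in its own colour.

How it is judged:
By the outcome, as a careful person would: the job done as asked, in the order asked, and still so for the second after the job is handed in, with the robot touching nothing.
It also fails if it takes over 54 s, if anything falls off the work surface, if the arm or the gripper's body presses on something with over 40 N, if the wrist force passes 120 N, or if a joint passes its speed limit or range.

### The arm

A 6-joint arm with a two-finger parallel gripper is mounted at the origin on a cart in front of the work surface, level with it; the furniture and walls round the work are solid. World frame = base frame: x ahead of the robot, y to its left, z up, the work surface at z = 0. Lengths are in m, angles in degrees, forces in N, time in s.
With the tool pointing down it reaches from about 0.375 to 0.9 m from the base axis. Payload 3.1 kg.
Tool frame: the origin (TCP) lies midway between the tips of the shut fingers; the grasp point (between the pads) lies bot.hold_point_z behind it (bot.hold_point_z is the distance from the TCP to the grasp point, in m); z points along the fingers, y is the direction in which the jaws open and shut (so a half turn about z gives the same grasp; the last joint's range is limited). The gripper opens to 87 mm and grips with 3 to 60 N. Pads are 19 mm wide; open, the fingers measure 117 mm over their backs; the gripper's body (75 mm by 190 mm) begins 51 mm behind the grasp point.
Start: joints at [-77.034, 30.224, 82.088, -0, 67.689, -10.227], TCP at [0.246, -0.574, 0.223] pointing down, gripper open.
Joint ranges: [-176.69, 176.69], [-43.24, 126.21], [12.49, 139.97], [-82, 262], [0, 151.66], [-163.58, 163.58]. Speed limits (degrees/s): [159.86, 159.86, 180, 180, 180, 180].

### API

Orientations are given as a 3x3 rotation matrix whose columns are the frame's x, y, z axes.
In Python, from rig import bot, vision, hand_in gives the robot as it stands. The module is installed in compiled form; this text tells all that it offers.
- The arm moves only by the shell command python3 -m handwheel 'ROWS'. ROWS is JSON, a list of rows, each an object of numbers: "hand": the gripper's target within -1 to 1 (fully open at 1, half-way at 0, shut at -1); "dx", "dy", "dz": the shift along the world's x, y, z in cm; "wx", "wy", "wz": the turn, a rotation vector about the world's x, y, z in rad. In form: [{"hand": .., "dx": .., "dy": .., "dz": .., "wx": .., "wy": .., "wz": ..}, ...]. A call has 1 to 10 rows; each row shifts and turns the commanded pose from where the row before left it; what a row does not reach is not made up. A row lasts 1/10 s, in which the tool goes at most 50 mm and 8.59 degrees, less where a joint would pass 70% of its speed; a pose out of reach is approached as far as the arm can. A call with a gripper value outside its range is refused whole. The fingers move at their own pace and stop on an object; the grip force is fixed at half the most. Time passes only in rows, so rows that do not move let the fingers close. It gives the time, the measured TCP pose, the force and the opening at its end, in the units of the state.
- bot.read_state(): the state, without advancing time (a new reading comes with each control period).
- vision.capture(name): name is "side" or "top"; returns (picture, depth): 420x560x3 uint8, red, green, blue; 420x560 float32, m along the optical axis (not along the pixel's ray), 0 where there is no reading.
- vision.get_calibration(name): a dict with "fx", "fy", "cx", "cy" (pixels), "rvec" (rotation vector, rad) and "tvec" (3), from world to camera coordinates, as OpenCV has them. Camera axes: x right, y down, z forward; pixel columns grow to the right and rows downward; lengths in m; the calibration is good to about 2 mm. A picture is of the moment at which its call begins. get_calibration takes no time and is no camera call.
- hand_in(): hands the job in, once; it reports no verdict.
The state is a dict: "time_s": time; "joint_positions": joint angles; "qvel": joint speeds; "tau": joint torques, N m; "position": TCP position; "tcp_rot": TCP orientation; "force": force on the tool from outside, world axes, zero at the start; "moment": the same for the moment, N m; "opening": opening from 0.0 (shut) to 1.0 (fully open).
Only numpy, scipy, OpenCV 4.12 (cv2) and the standard library are available. Lean on these libraries where they do the work, as an engineer would, in place of code of your own. Each camera call takes 0.05 s, during which the arm holds its last target.

## Working session

There is one attempt and no reset: what is moved stays moved. The work goes in short steps, Python scripts to look and compute and a shell command to move; the robot and the scene stay as the last step left them, time stands still between calls to the robot, and variables do not carry over. Pictures are saved under pics/ and viewed, and the job is handed in when it is done.

```bash
mkdir -p pics
cat > h.py <<'E'
import numpy as np, cv2
from rig import bot, vision, hand_in
def cap(n,f):
    p,d=vision.capture(n); cv2.imwrite(f'pics/{f}.png',p[:,:,::-1]); np.save(f'pics/{f}.npy',d); return p,d
def world(n,d):
    c=vision.get_calibration(n); R=cv2.Rodrigues(np.array(c['rvec'],float))[0]; t=np.array(c['tvec'],float).ravel()
    v,u=np.mgrid[0:d.shape[0],0:d.shape[1]]
    P=np.stack([(u-c['cx'])/c['fx']*d,(v-c['cy'])/c['fy']*d,d],-1)
    return (P-t)@R
E
python3 - <<'E'
from h import *
cap('top','t0');cap('side','s0')
s=bot.read_state();print(s['time_s'],s['position'],s['tcp_rot'],s['force'],s['opening'],bot.hold_point_z)
E
```

```text
0.1 [ 0.24602971 -0.57383889  0.22168983] [[ 9.19175670e-01  3.93847545e-01 -4.46526365e-04]
 [ 3.93847666e-01 -9.19173840e-01  1.86200125e-03]
 [ 3.22909267e-04 -1.88736961e-03 -9.99998167e-01]] [0.02923246 0.19968158 0.22683416] 1.0000402588027582 0.0187
```

View pics/t0.png

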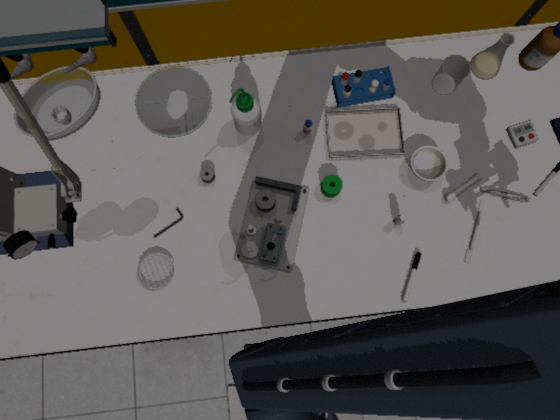

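View pics/s0.png

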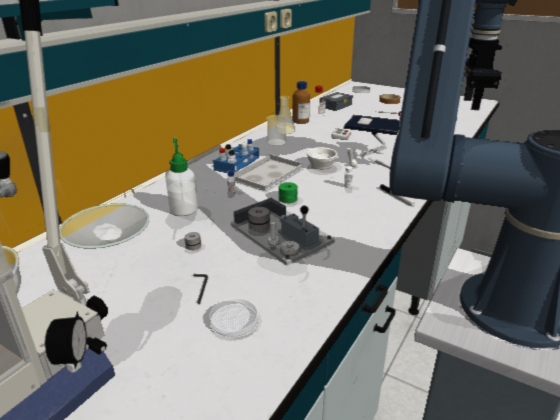

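The top view shows the stand at about (270,222), with the die at (265,200), the knob at (271,245), the base disc at (250,247) and the plunger at (252,230). The green decoy is at (331,186) and the small grey decoy at (208,172). Next I'll fit the stand's pose.

Run:
```python
from h import *
p=cv2.imread('pics/t0.png');d=np.load('pics/t0.npy');W=world('top',d)
for n,(u,v) in dict(die=(265,200),knob=(271,245),vial=(308,125),bench=(200,220)).items(): print(n,W[v,u])
c=cv2.resize(p[165:280,220:325],None,fx=6,fy=5.2,interpolation=cv2.INTER_CUBIC)
cv2.imwrite('pics/t0c.png',cv2.convertScaleAbs(c,alpha=1.6,beta=20))
# height map
pts=W.reshape(-1,3); x0=W[222,270,0]; y0=W[222,270,1]
sub=W[165:280,220:325,2]*1000
np.set_printoptions(linewidth=250)
print(sub[5:115:4,5:100:4].round().astype(int))
m=np.zeros(d.shape,bool);m[165:280,220:325]=1
for lo,hi in[(.006,.014),(.036,.044),(.047,.053)]:
  q=W[m&(W[...,2]>lo)&(W[...,2]<hi)]; print(lo,len(q), cv2.minAreaRect((q[:,:2]*1000).astype(np.float32)))
```

```text
die [0.59695506 0.01442935 0.01072045]
knob [0.46586924 0.01231322 0.09972234]
vial [ 0.7726731  -0.11967913  0.05854151]
bench [ 5.65860796e-01  1.90439454e-01 -4.14694338e-04]
[[   1   -4   -2    2   -1   -1    0   -2   -3    1    0   -1    0   -2   -1   -1   -2    0   -1   -2    0    0   -4   -1]
 [  -2    1    3    1    1   -3    2    2   -3    1   -3   -3    0   -1   -2   -3   -1   -4    1    0   -1    1   -1    3]
 [  -1   -1   -6    0    0   -5   -1   -3   41   37   44   -4    2   -1   -2   -2    2    3   -2   -2   -3   -1    1    1]
 [   0   -1   -1   -2   -1   -2    1    8   35   41   37   43   42   41   37   34   -4    0    0    0    0   -3    0    1]
 [1126    0    1    0    2   -3   -1    8   10    8   13   27   33   37   40   38   41   37   40   39    0   -1   -1    3]
 [  -3   -2   -3    1   -3   -2    0    8    7   51   54   51    9    7    5   18   24   35   40    9   14   -2   -3   -1]
 [  -1    1    1   -3   -4    0    0   12   48   52   50   46   49    8   12    9   11    8   39    8    8   -1   -1   -2]
 [  -2   -3   -2   -1    1   -2    8   11   52   53   30   49
[... 2159 characters left out ...]
    2   -1   -3    0   -2    1    0    2    1    4   -1    3   -1    0    7    7   -3    0   -1   -3   -8   -1    2]
 [  -2   -4    1    3   -1    0    2   -3    2    0    1    1   -2    2   -4    1    3    1    0   -4    1    1    1   -2]
 [   0   -3   -1    0   -3   -3    2   -2    2   -1   -2   -4   -2   -1   -1    0    4    0    1   -1   -5    1    3   -2]]
0.006 2733 ((524.377197265625, -26.328765869140625), (221.5451202392578, 228.1058349609375), 73.99617004394531)
0.036 468 ((537.169189453125, -35.189239501953125), (179.46548461914062, 227.37228393554688), 78.46524810791016)
0.047 637 ((523.3152465820312, 14.113288879394531), (77.60054016113281, 181.20086669921875), 78.75405883789062)
```

View pics/t0c.png

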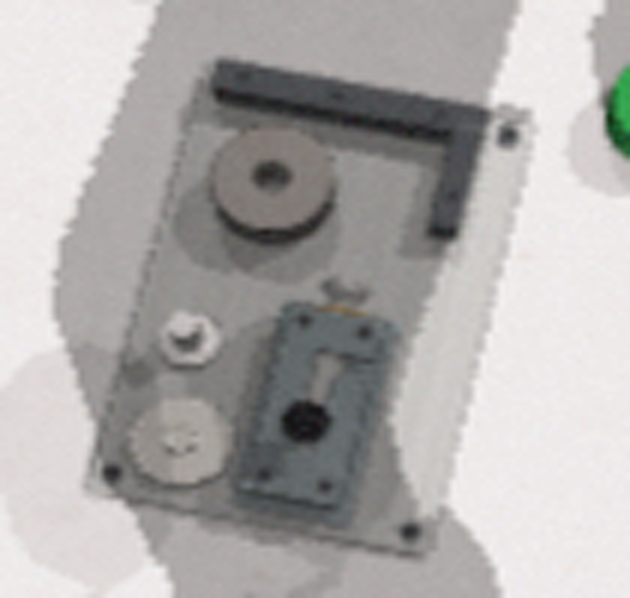

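```bash
cat > fit.py <<'E'
from h import *
from scipy.optimize import minimize
def H(q):
    x,y=q[:,0],q[:,1]; z=np.zeros(len(q))
    def box(a,b,c,d,h):
        nonlocal z; z=np.where((x>a)&(x<b)&(y>c)&(y<d),h,z)
    box(-112,112,-62,88,10);box(-106,-2,-26,26,16);box(92,108,-41,80,40);box(44,92,-41,-27,40);box(-100,-8,-20,20,50)
    return z
def inv(s,q):
    c,n=np.cos(s[2]),np.sin(s[2]); return (q-s[:2])@np.array([[c,-n],[n,c]])
def fwd(s,q):
    c,n=np.cos(s[2]),np.sin(s[2]); return np.asarray(q)@np.array([[c,n],[-n,c]])+s[:2]
def fit(d,seed):
    W=world('top',d)*1000; q=W[155:290,210:335].reshape(-1,3); q=q[(q[:,2]<60)&(q[:,2]>-10)&np.isfinite(q).all(1)]
    def cost(s):
        e=0
        for k in [(0,0),(.7,.7),(-.7,.7),(.7,-.7),(-.7,-.7)]:
            e+=np.minimum(abs(q[:,2]-H(inv(s,q[:,:2]+k))),12).sum()
        return e
    best=None
    for dx in(-8,0,8):
      for dy in(-8,0,8):
       for t in(-.06,0,.06):
        r=minimize(cost,np.array(seed)+[dx,dy,t],method='Nelder-Mead',options=dict(initial_simplex=np.array(seed)+[dx,dy,t]+np.array([[0,0,0],[6,0,0],[0,6,0],[0,0,.05]])))
        if best is None or r.fun<best.fun: best=r
    return best.x,best.fun/len(q)/5,W
def circ(W,s,c,rad,zlo,zhi,win):
    L=inv(s,W[...,:2].reshape(-1,2)); z=W[...,2].ravel()
    m=(z>zlo)&(z<zhi)&(np.hypot(*(L-c).T)<win); P=L[m]
    f=lambda o:np.clip(np.hypot(*(P-o).T)-rad,0,5).sum()*3+0
    return P.mean(0),cv2.minEnclosingCircle(P.astype(np.float32)),m.sum()
E
python3 - <<'E'
from fit import *
d=np.load('pics/t0.npy')
s,f,W=fit(d,[524,-5,-.25]); print(s,np.degrees(s[2]),f)
np.save('stand.npy',s)
print('die',circ(W,s,[55,49],27,46,56,35)); print('ball',circ(W,s,[-65,0],10,88,110,30),W[...,2][200:260,240:300].max())
print('plg',circ(W,s,[-10,60],13,35,70,30)); print('base',circ(W,s,[-75,60],22,21,30,40))
print('vial?',[inv(s,W[125,308,:2][None])])
# overlay
c=vision.get_calibration('top');p=cv2.imread('pics/t0.png')
big=cv2.resize(p[160:285,215:325],None,fx=6,fy=4.8)
def pr(q,z):
    w=np.c_[fwd(s,q),np.full(len(q),z)]/1000
    K=np.array([[c['fx'],0,c['cx']],[0,c['fy'],c['cy']],[0,0,1]])
    o=cv2.projectPoints(w,np.array(c['rvec'],float),np.array(c['tvec'],float),K,None)[0][:,0]
    return ((o-[215,160]+.5)*[6,4.8]).astype(np.int32)
for a,b,e,g,h in[(-112,112,-62,88,10),(92,108,-41,80,40),(44,92,-41,-27,40),(-100,-8,-20,20,50),(-76,-28,-5,5,50)]:
    cv2.polylines(big,[pr([[a,e],[b,e],[b,g],[a,g]],h)],True,(0,0,255),1)
t=np.linspace(0,6.28,40)
np.save('x.npy',0)
cv2.imwrite('pics/ov.png',cv2.convertScaleAbs(big,alpha=1.5,beta=10))
E
```

```text
[ 5.29971370e+02 -9.49199618e+00 -3.37287543e-01] -19.325152710748164 2.5146203465106125
die (array([49.5196122 , 41.89969063]), ((49.898075103759766, 42.507049560546875), 26.96642303466797), np.int64(307))
ball (array([-69.97289203,  -0.21699995]), ((-69.5654525756836, 0.004126870073378086), 9.546966552734375), np.int64(54)) 1126.3961207925338
plg (array([-32.67950269,  59.9118664 ]), ((-31.777833938598633, 60.551673889160156), 6.050678730010986), np.int64(30))
base (array([-79.18408727,  52.02263883]), ((-68.77422332763672, 54.23234176635742), 32.08766555786133), np.int64(91))
vial? [array([[265.49097098, -23.66176218]])]
```

View pics/ov.png

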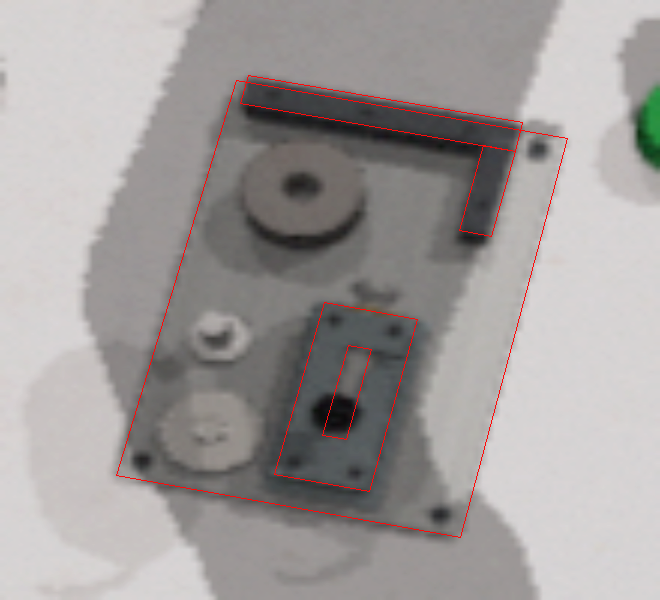

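Run:
```python
from fit import *
s=np.load('stand.npy');st=bot.read_state();print(st['position'])
for n,q in dict(start=(50,86),end=(55,29.6),die=(50,42.5),ball=(-69.7,0)).items(): print(n,fwd(s,[q]),(fwd(s,[q])[0]/10-st['position'][:2]*100))
R=st['tcp_rot'];print(s[2]-np.arctan2(R[1,1],R[0,1]))
```

```text
[ 0.24602971 -0.57383889  0.22168983]
start [[605.614025   55.1159653]] [35.95843106 62.89548593]
end [[5.91667926e+02 2.39136688e-01]] [34.56382115 57.40780307]
die [[591.21862711  14.0669395 ]] [34.51889127 58.79058335]
ball [[464.19856276  13.57373332]] [21.81688484 58.74126273]
0.8286942982131559
```

```bash
python3 -m handwheel '[{"hand":-0.17,"dx":1.8,"dy":3.1,"dz":0,"wx":0,"wy":0,"wz":0.083},{"hand":-0.17,"dx":1.8,"dy":3.1,"dz":0,"wx":0,"wy":0,"wz":0.083},{"hand":-0.17,"dx":1.8,"dy":3.1,"dz":0,"wx":0,"wy":0,"wz":0.083},{"hand":-0.17,"dx":1.8,"dy":3.1,"dz":0,"wx":0,"wy":0,"wz":0.083},{"hand":-0.17,"dx":1.8,"dy":3.1,"dz":0,"wx":0,"wy":0,"wz":0.083},{"hand":-0.17,"dx":1.8,"dy":3.1,"dz":0,"wx":0,"wy":0,"wz":0.083},{"hand":-0.17,"dx":1.8,"dy":3.1,"dz":0,"wx":0,"wy":0,"wz":0.083},{"hand":-0.17,"dx":1.8,"dy":3.1,"dz":0,"wx":0,"wy":0,"wz":0.083},{"hand":-0.17,"dx":1.8,"dy":3.1,"dz":0,"wx":0,"wy":0,"wz":0.083},{"hand":-0.17,"dx":1.8,"dy":3.1,"dz":0,"wx":0,"wy":0,"wz":0.083}]'
```

```text
time_s: 1.1
position: [0.4265, -0.263, 0.2223]
tcp_rot: [[0.327, 0.945, -0.0], [0.945, -0.327, 0.001], [0.0, -0.001, -1.0]]
force: [0.7, -0.0, -0.4]
opening: 0.42
```

```bash
python3 -m handwheel '[{"hand":-0.17,"dx":1.8,"dy":3.5},{"hand":-0.17,"dx":1.8,"dy":3.5},{"hand":-0.17,"dx":1.8,"dy":3.5},{"hand":-0.17,"dx":1.8,"dy":3.5},{"hand":-0.17,"dx":1.8,"dy":3.5},{"hand":-0.17,"dx":1.8,"dy":3.5},{"hand":-0.17,"dx":1.8,"dy":3.5},{"hand":-0.17,"dx":1.8,"dy":3.5},{"hand":-0.17,"dx":1.8,"dy":3.5},{"hand":-0.17}]'
```

```text
invalid input
```

```bash
python3 -m handwheel '[{"hand":-0.17,"dx":1.8,"dy":3.5,"dz":0,"wx":0,"wy":0,"wz":0},{"hand":-0.17,"dx":1.8,"dy":3.5,"dz":0,"wx":0,"wy":0,"wz":0},{"hand":-0.17,"dx":1.8,"dy":3.5,"dz":0,"wx":0,"wy":0,"wz":0},{"hand":-0.17,"dx":1.8,"dy":3.5,"dz":0,"wx":0,"wy":0,"wz":0},{"hand":-0.17,"dx":1.8,"dy":3.5,"dz":0,"wx":0,"wy":0,"wz":0},{"hand":-0.17,"dx":1.8,"dy":3.5,"dz":0,"wx":0,"wy":0,"wz":0},{"hand":-0.17,"dx":1.8,"dy":3.5,"dz":0,"wx":0,"wy":0,"wz":0},{"hand":-0.17,"dx":1.8,"dy":3.5,"dz":0,"wx":0,"wy":0,"wz":0},{"hand":-0.17,"dx":1.8,"dy":3.5,"dz":0,"wx":0,"wy":0,"wz":0},{"hand":-0.17,"dx":1.8,"dy":0.4,"dz":0,"wx":0,"wy":0,"wz":0}]'
```

```text
time_s: 2.1
position: [0.6058, 0.0589, 0.2221]
tcp_rot: [[0.326, 0.946, -0.002], [0.946, -0.326, 0.002], [0.001, -0.002, -1.0]]
force: [0.2, -0.9, -0.1]
opening: 0.417
```

```bash
python3 -m handwheel '[{"hand":-0.17,"dx":0,"dy":0,"dz":-4,"wx":0,"wy":0,"wz":0},{"hand":-0.17,"dx":0,"dy":0,"dz":-4,"wx":0,"wy":0,"wz":0},{"hand":-0.17,"dx":0,"dy":0,"dz":-4,"wx":0,"wy":0,"wz":0},{"hand":-0.17,"dx":0,"dy":0,"dz":-3,"wx":0,"wy":0,"wz":0},{"hand":-0.17,"dx":0,"dy":0,"dz":0,"wx":0,"wy":0,"wz":0}]'
python3 - <<'E'
from h import *
cap('top','t1');cap('side','s1')
for n,a,b in(('t1',slice(150,290),slice(200,340)),('s1',slice(150,290),slice(200,360))):
    p=cv2.imread(f'pics/{n}.png')[a,b]; cv2.imwrite(f'pics/{n}c.png',cv2.convertScaleAbs(cv2.resize(p,None,fx=4.2,fy=4.2),alpha=1.5))
E
```

```text
time_s: 2.6
position: [0.602, 0.0549, 0.0678]
tcp_rot: [[0.33, 0.944, -0.011], [0.944, -0.33, 0.001], [-0.003, -0.011, -1.0]]
force: [-0.6, -0.2, -0.4]
opening: 0.415
```

View pics/t1c.png

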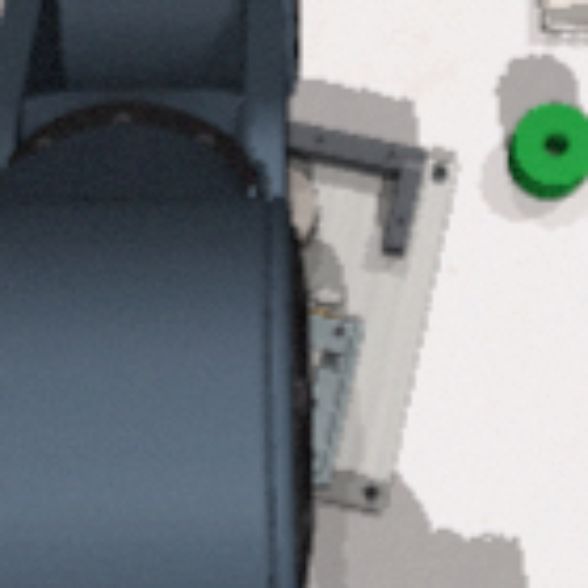

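View pics/s1c.png

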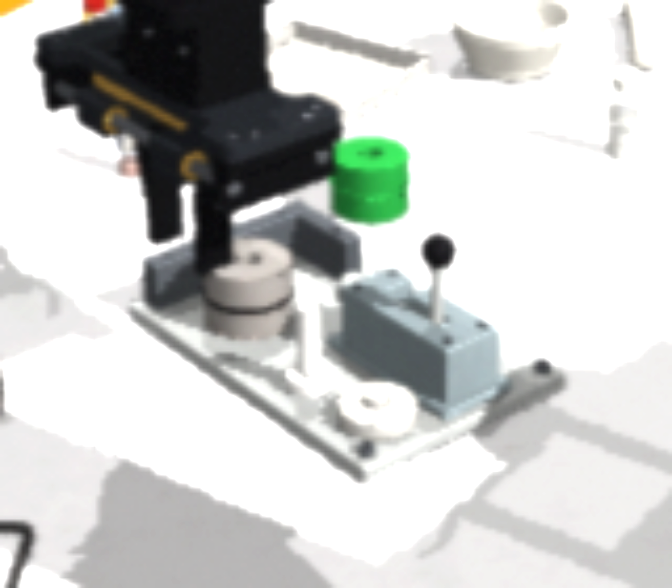

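```bash
cat >> fit.py <<'E'
def loc():
    st=bot.read_state(); s=np.load('stand.npy'); R=st['tcp_rot']
    print('t',st['time_s'],'loc',inv(s,np.array([st['position'][:2]])*1000).round(1),'z',round(st['position'][2]*1000,1),'F stand',inv([0,0,s[2]],np.array([st['force'][:2]])).round(1),'Fz',round(st['force'][2],1),'yaw jaw rel',np.degrees(np.arctan2(R[1,1],R[0,1])-s[2]).round(1),'tilt',R[:,2].round(3),'op',st['opening'])
    return st
E
python3 -c "
from fit import *
loc()
d=np.load('pics/s1.npy');W=world('side',d)
s=np.load('stand.npy')
def at(x,y,f=4.2): 
  p=W[int(y/4.2)+150,int(x/4.2)+200]; print(inv(s,p[None,:2]*1000),p[2]*1000)
at(165,235);at(215,262);at(215,240);at(255,250);at(230,290)
"
```

```text
t 2.7 loc [[50.5 85.6]] z 72.3 F stand [[-0.6 -0. ]] Fz -0.0 yaw jaw rel 0.1 tilt [-0.001  0.    -1.   ] op 0.41068514066886763
[[66.95972451 87.95610353]] 76.85968397222777
[[21.72961271 85.15392171]] 76.17414676797027
[[23.41793516 83.43647815]] 88.21844159053532
[[57.01774796 33.04667357]] 50.865262156158124
[[37.19699341 66.32608662]] 43.31690419755893
```

```bash
python3 -m handwheel '[{"hand":-0.17,"dx":0.1,"dy":0.3,"dz":-1.5,"wx":0,"wy":0,"wz":0},{"hand":-0.17,"dx":0,"dy":0,"dz":-1.5,"wx":0,"wy":0,"wz":0},{"hand":-0.17,"dx":0,"dy":0,"dz":-1.2,"wx":0,"wy":0,"wz":0},{"hand":-0.17,"dx":0,"dy":0,"dz":-1.0,"wx":0,"wy":0,"wz":0},{"hand":-0.17,"dx":0,"dy":0,"dz":0,"wx":0,"wy":0,"wz":0},{"hand":-0.17,"dx":0,"dy":0,"dz":0,"wx":0,"wy":0,"wz":0}]'; python3 -c "
from fit import *
loc()"
```

```text
time_s: 3.3
position: [0.607, 0.0576, 0.0202]
tcp_rot: [[0.33, 0.944, -0.001], [0.944, -0.33, 0.0], [-0.0, -0.001, -1.0]]
force: [0.8, 0.8, 0.4]
opening: 0.411
t 3.3 loc [[50.5 88.8]] z 20.2 F stand [[0.5 1. ]] Fz 0.4 yaw jaw rel 0.1 tilt [-0.001  0.    -1.   ] op 0.4112096191878111
```

```bash
python3 -m handwheel '[{"hand":-0.17,"dx":-0.09,"dy":-0.35,"dz":0,"wx":0,"wy":0,"wz":0},{"hand":-0.17,"dx":-0.09,"dy":-0.35,"dz":0,"wx":0,"wy":0,"wz":0},{"hand":-0.17,"dx":-0.09,"dy":-0.35,"dz":0,"wx":0,"wy":0,"wz":0},{"hand":-0.17,"dx":-0.09,"dy":-0.35,"dz":0,"wx":0,"wy":0,"wz":0},{"hand":-0.17,"dx":-0.09,"dy":-0.35,"dz":0,"wx":0,"wy":0,"wz":0},{"hand":-0.17,"dx":-0.09,"dy":-0.35,"dz":0,"wx":0,"wy":0,"wz":0},{"hand":-0.17,"dx":-0.09,"dy":-0.35,"dz":0,"wx":0,"wy":0,"wz":0},{"hand":-0.17,"dx":-0.09,"dy":-0.35,"dz":0,"wx":0,"wy":0,"wz":0},{"hand":-0.17,"dx":-0.09,"dy":-0.35,"dz":0,"wx":0,"wy":0,"wz":0},{"hand":-0.17,"dx":-0.09,"dy":-0.35,"dz":0,"wx":0,"wy":0,"wz":0}]'; python3 -c "
from fit import *
loc()
cap('side','s2');p=cv2.imread('pics/s2.png')[150:290,200:360]; cv2.imwrite('pics/s2c.png',cv2.convertScaleAbs(cv2.resize(p,None,fx=4.2,fy=4.2),alpha=1.5))"
```

```text
time_s: 4.3
position: [0.5985, 0.0223, 0.0207]
tcp_rot: [[0.33, 0.944, 0.001], [0.944, -0.33, 0.0], [0.0, 0.001, -1.0]]
force: [0.8, 4.0, 0.2]
opening: 0.413
t 4.3 loc [[54.1 52.7]] z 20.7 F stand [[-0.6  4.1]] Fz 0.2 yaw jaw rel 0.1 tilt [ 0.001  0.    -1.   ] op 0.4130021168869778
```

View pics/s2c.png

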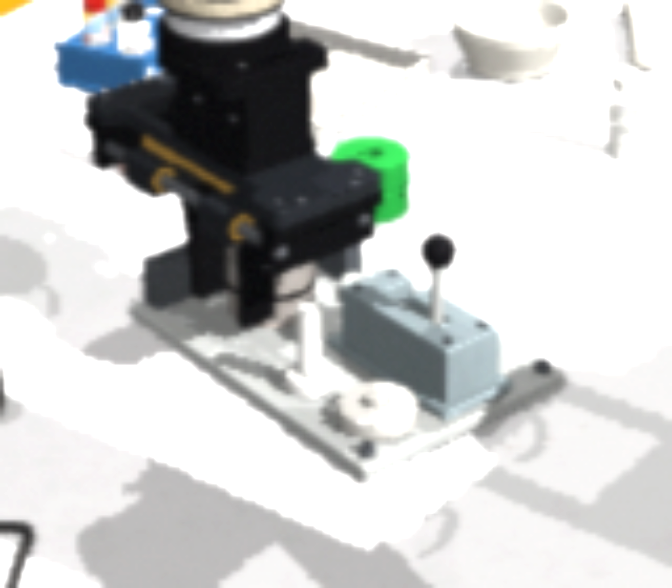

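The die is moving in the cradle with a 4 N drag, and the knob and bystanders haven't been touched. I'll keep going.

```bash
python3 -m handwheel '[{"hand":-0.17,"dx":-0.09,"dy":-0.26,"dz":0,"wx":0,"wy":0,"wz":0},{"hand":-0.17,"dx":-0.09,"dy":-0.26,"dz":0,"wx":0,"wy":0,"wz":0},{"hand":-0.17,"dx":-0.09,"dy":-0.26,"dz":0,"wx":0,"wy":0,"wz":0},{"hand":-0.17,"dx":-0.09,"dy":-0.26,"dz":0,"wx":0,"wy":0,"wz":0},{"hand":-0.17,"dx":-0.09,"dy":-0.26,"dz":0,"wx":0,"wy":0,"wz":0},{"hand":-0.17,"dx":-0.07,"dy":-0.2,"dz":0,"wx":0,"wy":0,"wz":0},{"hand":-0.17,"dx":-0.07,"dy":-0.2,"dz":0,"wx":0,"wy":0,"wz":0},{"hand":-0.17,"dx":-0.03,"dy":-0.1,"dz":0,"wx":0,"wy":0,"wz":0}]'; python3 -c "
from fit import *
loc()"
```

```text
time_s: 5.15
position: [0.5919, 0.0044, 0.0206]
tcp_rot: [[0.33, 0.944, 0.0], [0.944, -0.33, 0.0], [0.0, 0.0, -1.0]]
force: [1.5, 4.1, 1.7]
opening: 0.417
t 5.15 loc [[53.9 33.6]] z 20.6 F stand [[0.  4.4]] Fz 1.7 yaw jaw rel 0.1 tilt [ 0.  0. -1.] op 0.4169155528855947
```

```bash
python3 -m handwheel '[{"hand":-0.17,"dx":-0.05,"dy":-0.14,"dz":0,"wx":0,"wy":0,"wz":0},{"hand":-0.17,"dx":-0.03,"dy":-0.1,"dz":0,"wx":0,"wy":0,"wz":0},{"hand":-0.17,"dx":0,"dy":0,"dz":0,"wx":0,"wy":0,"wz":0}]'; python3 -c "
from fit import *
loc()"
python3 -m handwheel '[{"hand":-0.17,"dx":-0.03,"dy":-0.1,"dz":0,"wx":0,"wy":0,"wz":0},{"hand":-0.17,"dx":0,"dy":0,"dz":0,"wx":0,"wy":0,"wz":0}]'; python3 -c "
from fit import *
loc()"
```

```text
time_s: 5.45
position: [0.5911, 0.002, 0.0206]
tcp_rot: [[0.33, 0.944, -0.0], [0.944, -0.33, -0.0], [-0.0, -0.0, -1.0]]
force: [0.7, 3.5, 2.5]
opening: 0.413
t 5.45 loc [[53.9 31. ]] z 20.6 F stand [[-0.5  3.6]] Fz 2.5 yaw jaw rel 0.1 tilt [-0. -0. -1.] op 0.413069598001954
time_s: 5.65
position: [0.5908, 0.0011, 0.0206]
tcp_rot: [[0.33, 0.944, -0.0], [0.944, -0.33, -0.0], [-0.0, -0.0, -1.0]]
force: [1.2, 4.0, 2.7]
opening: 0.417
t 5.65 loc [[53.9 30.1]] z 20.6 F stand [[-0.2  4.2]] Fz 2.7 yaw jaw rel 0.1 tilt [-0. -0. -1.] op 0.4170893465428263
```

```bash
python3 -m handwheel '[{"hand":-0.17,"dx":-0.03,"dy":-0.1,"dz":0,"wx":0,"wy":0,"wz":0},{"hand":-0.17,"dx":0,"dy":0,"dz":0,"wx":0,"wy":0,"wz":0}]'; python3 -m handwheel '[{"hand":-0.17,"dx":-0.03,"dy":-0.1,"dz":0,"wx":0,"wy":0,"wz":0},{"hand":-0.17,"dx":0,"dy":0,"dz":0,"wx":0,"wy":0,"wz":0}]'; python3 -c "
from fit import *
loc()"
```

```text
time_s: 5.85
position: [0.5905, 0.0001, 0.0206]
tcp_rot: [[0.33, 0.944, -0.0], [0.944, -0.33, 0.0], [-0.0, -0.0, -1.0]]
force: [0.6, 4.5, 3.0]
opening: 0.411
time_s: 6.05
position: [0.5905, -0.0001, 0.0206]
tcp_rot: [[0.331, 0.944, 0.001], [0.944, -0.331, 0.001], [0.001, 0.0, -1.0]]
force: [1.6, 6.5, 2.3]
opening: 0.42
t 6.05 loc [[54.  28.9]] z 20.6 F stand [[-0.7  6.6]] Fz 2.3 yaw jaw rel 0.0 tilt [ 0.001  0.001 -1.   ] op 0.41967505971325353
```

```bash
python3 -m handwheel '[{"hand":-0.17,"dx":-0.02,"dy":-0.06,"dz":0,"wx":0,"wy":0,"wz":0},{"hand":-0.17,"dx":0,"dy":0,"dz":0,"wx":0,"wy":0,"wz":0}]'; python3 -m handwheel '[{"hand":-0.17,"dx":0.05,"dy":0.15,"dz":0,"wx":0,"wy":0,"wz":0},{"hand":-0.17,"dx":0.15,"dy":0.45,"dz":0,"wx":0,"wy":0,"wz":0},{"hand":-0.17,"dx":0.4,"dy":1.2,"dz":0,"wx":0,"wy":0,"wz":0},{"hand":-0.17,"dx":0.4,"dy":1.2,"dz":0,"wx":0,"wy":0,"wz":0},{"hand":-0.17,"dx":0,"dy":0,"dz":3,"wx":0,"wy":0,"wz":0},{"hand":-0.17,"dx":0,"dy":0,"dz":4,"wx":0,"wy":0,"wz":0},{"hand":-0.17,"dx":0,"dy":0,"dz":4,"wx":0,"wy":0,"wz":0},{"hand":-0.17,"dx":0,"dy":0,"dz":4,"wx":0,"wy":0,"wz":0},{"hand":-0.17,"dx":0,"dy":0,"dz":2,"wx":0,"wy":0,"wz":0},{"hand":-0.17,"dx":0,"dy":0,"dz":0,"wx":0,"wy":0,"wz":0}]'; python3 -c "
from fit import *
loc()
cap('side','s3');p=cv2.imread('pics/s3.png')[150:290,200:360]; cv2.imwrite('pics/s3c.png',cv2.convertScaleAbs(cv2.resize(p,None,fx=4.2,fy=4.2),alpha=1.5))
W=world('side',np.load('pics/s3.npy'))*1000;s=np.load('stand.npy')
print(circ(W,s,[55,0],27,47,56,32),circ(W,s,[-70,0],10,85,105,20))"
```

```text
time_s: 6.25
position: [0.5905, -0.0002, 0.0206]
tcp_rot: [[0.331, 0.944, 0.001], [0.944, -0.331, 0.002], [0.002, 0.0, -1.0]]
force: [2.9, 8.9, 3.2]
opening: 0.414
time_s: 7.25
position: [0.6025, 0.029, 0.1942]
tcp_rot: [[0.329, 0.944, 0.008], [0.944, -0.329, -0.001], [0.001, 0.008, -1.0]]
force: [0.1, 0.3, -0.1]
opening: 0.413
t 7.25 loc [[55.7 60.4]] z 194.2 F stand [[-0.   0.3]] Fz -0.1 yaw jaw rel 0.1 tilt [ 0.008 -0.001 -1.   ] op 0.412772005145562
(array([50.65312649,  3.46345699]), ((51.756919860839844, 1.8539142608642578), 27.708168029785156), np.int64(195)) (array([-72.44940539,   5.04304443]), ((-71.67655181884766, 4.823464393615723), 9.119661331176758), np.int64(58))
```

View pics/s3c.png

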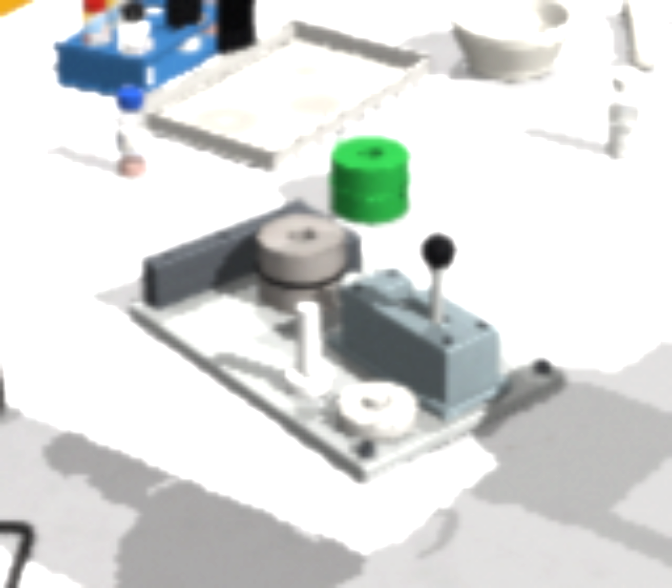

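The die is at about (51, 2) mm against the side fence, upright, and nothing else has moved. Next I'll go behind the ball with the jaws turned 45° and a gap of about 16 mm.

```bash
python3 -m handwheel '[{"hand":-0.63,"dx":-2,"dy":0.08,"dz":0,"wx":0,"wy":0,"wz":0.098},{"hand":-0.63,"dx":-2,"dy":0.08,"dz":0,"wx":0,"wy":0,"wz":0.098},{"hand":-0.63,"dx":-2,"dy":0.08,"dz":0,"wx":0,"wy":0,"wz":0.098},{"hand":-0.63,"dx":-2,"dy":0.08,"dz":0,"wx":0,"wy":0,"wz":0.098},{"hand":-0.63,"dx":-2,"dy":0.08,"dz":0,"wx":0,"wy":0,"wz":0.098},{"hand":-0.63,"dx":-2,"dy":0.08,"dz":0,"wx":0,"wy":0,"wz":0.098},{"hand":-0.63,"dx":-2,"dy":0.08,"dz":0,"wx":0,"wy":0,"wz":0.098},{"hand":-0.63,"dx":-1.8,"dy":0.08,"dz":0,"wx":0,"wy":0,"wz":0.098},{"hand":-0.63,"dx":0,"dy":0,"dz":0,"wx":0,"wy":0,"wz":0},{"hand":-0.63,"dx":0,"dy":0,"dz":0,"wx":0,"wy":0,"wz":0}]'; python3 -c "
from fit import *
loc()"
```

```text
time_s: 8.3
position: [0.442, 0.0351, 0.1897]
tcp_rot: [[-0.431, 0.902, -0.001], [0.902, 0.431, 0.0], [0.001, -0.001, -1.0]]
force: [-0.1, -0.1, 0.3]
opening: 0.188
t 8.3 loc [[-97.7  13. ]] z 189.7 F stand [[-0.  -0.1]] Fz 0.3 yaw jaw rel 44.9 tilt [-0.001  0.    -1.   ] op 0.18759400756115932
```

```bash
python3 -m handwheel '[{"hand":-0.63,"dx":0,"dy":0,"dz":-3,"wx":0,"wy":0,"wz":0},{"hand":-0.63,"dx":0,"dy":0,"dz":-3,"wx":0,"wy":0,"wz":0},{"hand":-0.63,"dx":0,"dy":0,"dz":-3,"wx":0,"wy":0,"wz":0},{"hand":-0.63,"dx":0,"dy":0,"dz":-1.7,"wx":0,"wy":0,"wz":0},{"hand":-0.63,"dx":0,"dy":0,"dz":0,"wx":0,"wy":0,"wz":0},{"hand":-0.63,"dx":0,"dy":0,"dz":0,"wx":0,"wy":0,"wz":0}]'; python3 -c "
from fit import *
loc()
cap('side','s4');p=cv2.imread('pics/s4.png')[150:290,200:360]; cv2.imwrite('pics/s4c.png',cv2.convertScaleAbs(cv2.resize(p,None,fx=4.2,fy=4.2),alpha=1.5))"
```

```text
time_s: 8.9
position: [0.443, 0.0348, 0.0831]
tcp_rot: [[-0.432, 0.902, -0.0], [0.902, 0.432, 0.0], [0.0, -0.0, -1.0]]
force: [-0.3, 0.6, -0.5]
opening: 0.187
t 8.9 loc [[-96.7  13.1]] z 83.1 F stand [[-0.5  0.5]] Fz -0.5 yaw jaw rel 44.9 tilt [-0.  0. -1.] op 0.18741338693640294
```

View pics/s4c.png

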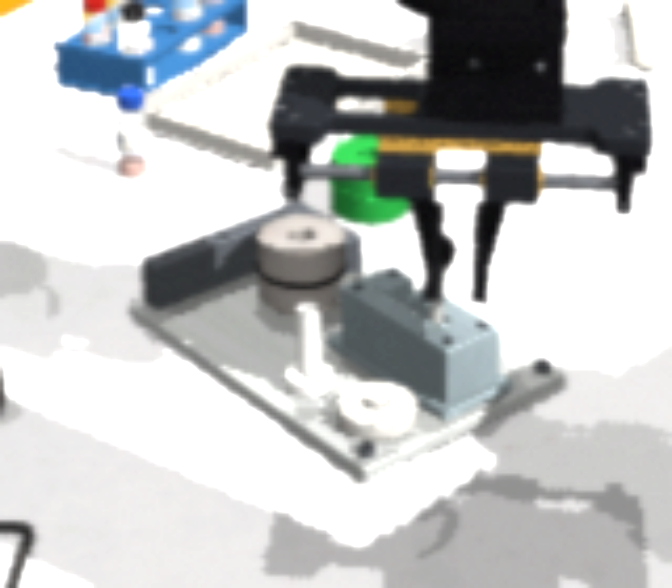

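```bash
python3 -m handwheel '[{"hand":-0.63,"dx":0.38,"dy":-0.13,"dz":0,"wx":0,"wy":0,"wz":0},{"hand":-0.63,"dx":0.38,"dy":-0.13,"dz":0,"wx":0,"wy":0,"wz":0},{"hand":-0.63,"dx":0.28,"dy":-0.1,"dz":0,"wx":0,"wy":0,"wz":0},{"hand":-0.63,"dx":0.28,"dy":-0.1,"dz":0,"wx":0,"wy":0,"wz":0},{"hand":-0.63,"dx":0.28,"dy":-0.1,"dz":0,"wx":0,"wy":0,"wz":0},{"hand":-0.63,"dx":0.28,"dy":-0.1,"dz":0,"wx":0,"wy":0,"wz":0},{"hand":-0.63,"dx":0.28,"dy":-0.1,"dz":0,"wx":0,"wy":0,"wz":0}]'; python3 -c "
from fit import *
loc()"
python3 -m handwheel '[{"hand":-0.63,"dx":0.28,"dy":-0.1,"dz":0,"wx":0,"wy":0,"wz":0},{"hand":-0.63,"dx":0.28,"dy":-0.1,"dz":0,"wx":0,"wy":0,"wz":0},{"hand":-0.63,"dx":0.28,"dy":-0.1,"dz":0,"wx":0,"wy":0,"wz":0},{"hand":-0.63,"dx":0.28,"dy":-0.1,"dz":0,"wx":0,"wy":0,"wz":0}]'; python3 -c "
from fit import *
loc()
cap('side','s5');p=cv2.imread('pics/s5.png')[150:290,200:360]; cv2.imwrite('pics/s5c.png',cv2.convertScaleAbs(cv2.resize(p,None,fx=4.2,fy=4.2),alpha=1.5))"
```

```text
time_s: 9.65
position: [0.4625, 0.0276, 0.0834]
tcp_rot: [[-0.433, 0.901, -0.003], [0.901, 0.433, 0.001], [0.002, -0.002, -1.0]]
force: [-1.8, 0.3, 1.3]
opening: 0.188
t 9.65 loc [[-75.9  12.7]] z 83.4 F stand [[-1.8 -0.3]] Fz 1.3 yaw jaw rel 45.0 tilt [-0.003  0.001 -1.   ] op 0.18769189996913127
time_s: 10.05
position: [0.4749, 0.0233, 0.0835]
tcp_rot: [[-0.433, 0.901, -0.0], [0.901, 0.433, 0.0], [0.0, -0.0, -1.0]]
force: [-1.5, 0.2, 1.0]
opening: 0.186
t 10.05 loc [[-62.8  12.7]] z 83.5 F stand [[-1.4 -0.3]] Fz 1.0 yaw jaw rel 45.0 tilt [-0.  0. -1.] op 0.18574917675044836
```

View pics/s5c.png

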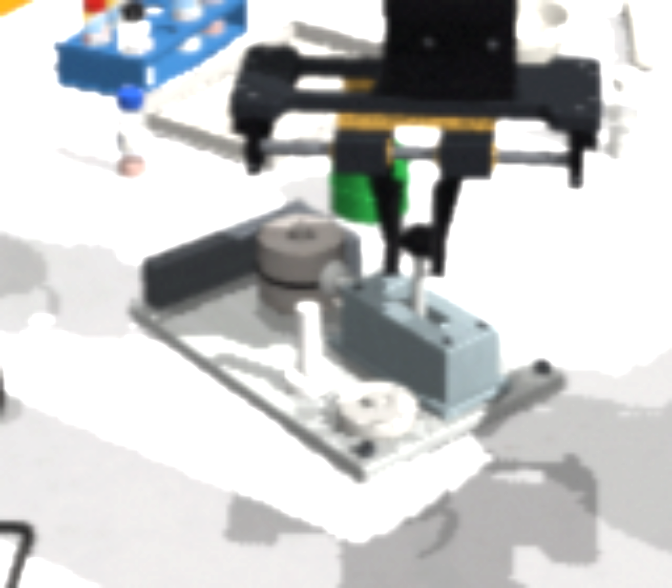

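```bash
python3 -m handwheel '[{"hand":-0.63,"dx":0.24,"dy":-0.08,"dz":0,"wx":0,"wy":0,"wz":0},{"hand":-0.63,"dx":0.24,"dy":-0.08,"dz":0,"wx":0,"wy":0,"wz":0},{"hand":-0.63,"dx":0.24,"dy":-0.08,"dz":0,"wx":0,"wy":0,"wz":0},{"hand":-0.63,"dx":0.24,"dy":-0.08,"dz":0,"wx":0,"wy":0,"wz":0},{"hand":-0.63,"dx":0.2,"dy":-0.07,"dz":0,"wx":0,"wy":0,"wz":0}]'; python3 -c "
from fit import *
loc()"
python3 -m handwheel '[{"hand":-0.63,"dx":0.19,"dy":-0.07,"dz":0,"wx":0,"wy":0,"wz":0},{"hand":-0.63,"dx":0,"dy":0,"dz":0,"wx":0,"wy":0,"wz":0}]'; python3 -c "
from fit import *
loc()"
```

```text
time_s: 10.6
position: [0.4845, 0.02, 0.0833]
tcp_rot: [[-0.433, 0.901, -0.004], [0.901, 0.433, 0.001], [0.003, -0.004, -1.0]]
force: [-4.5, 1.1, 3.7]
opening: 0.189
t 10.6 loc [[-52.6  12.7]] z 83.3 F stand [[-4.6 -0.4]] Fz 3.7 yaw jaw rel 45.0 tilt [-0.004  0.001 -1.   ] op 0.1889740996360314
time_s: 10.8
position: [0.4871, 0.0191, 0.0833]
tcp_rot: [[-0.433, 0.901, -0.003], [0.901, 0.433, 0.001], [0.002, -0.002, -1.0]]
force: [-4.5, 1.9, 2.4]
opening: 0.187
t 10.8 loc [[-49.9  12.7]] z 83.3 F stand [[-4.9  0.3]] Fz 2.4 yaw jaw rel 45.0 tilt [-0.003  0.001 -1.   ] op 0.18716782572640972
```

```bash
python3 -m handwheel '[{"hand":-0.63,"dx":0.19,"dy":-0.07,"dz":0,"wx":0,"wy":0,"wz":0},{"hand":-0.63,"dx":0.14,"dy":-0.05,"dz":0,"wx":0,"wy":0,"wz":0},{"hand":-0.63,"dx":0,"dy":0,"dz":0,"wx":0,"wy":0,"wz":0}]'; python3 -c "
from fit import *
loc()"
python3 -m handwheel '[{"hand":-0.63,"dx":0.14,"dy":-0.05,"dz":0,"wx":0,"wy":0,"wz":0},{"hand":-0.63,"dx":0,"dy":0,"dz":0,"wx":0,"wy":0,"wz":0}]'; python3 -c "
from fit import *
loc()
cap('side','s6');p=cv2.imread('pics/s6.png')[150:290,200:360]; cv2.imwrite('pics/s6c.png',cv2.convertScaleAbs(cv2.resize(p,None,fx=4.2,fy=4.2),alpha=1.5))"
```

```text
time_s: 11.1
position: [0.4906, 0.0178, 0.0834]
tcp_rot: [[-0.433, 0.901, -0.002], [0.901, 0.433, 0.001], [0.001, -0.002, -1.0]]
force: [-5.1, 1.7, 2.1]
opening: 0.19
t 11.1 loc [[-46.2  12.8]] z 83.4 F stand [[-5.4 -0.1]] Fz 2.1 yaw jaw rel 45.0 tilt [-0.002  0.001 -1.   ] op 0.18960187793563538
time_s: 11.3
position: [0.4915, 0.0175, 0.0834]
tcp_rot: [[-0.433, 0.901, -0.003], [0.901, 0.433, 0.001], [0.002, -0.003, -1.0]]
force: [-5.4, 2.7, 3.1]
opening: 0.186
t 11.3 loc [[-45.2  12.7]] z 83.4 F stand [[-6.   0.7]] Fz 3.1 yaw jaw rel 45.0 tilt [-0.003  0.001 -1.   ] op 0.18605958227588107
```

View pics/s6c.png

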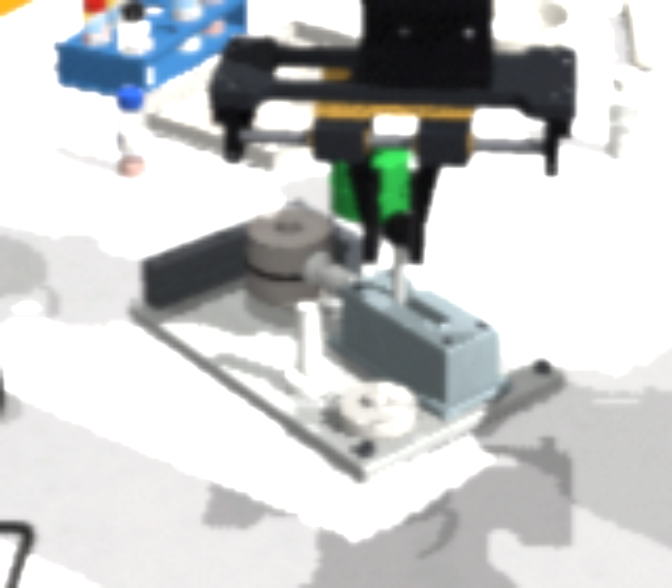

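The die is against the back fence and the knob is near the slot's end. I'll push on in small steps.

```bash
python3 -m handwheel '[{"hand":-0.63,"dx":0.14,"dy":-0.05,"dz":0,"wx":0,"wy":0,"wz":0},{"hand":-0.63,"dx":0,"dy":0,"dz":0,"wx":0,"wy":0,"wz":0}]'; python3 -c "
from fit import *
loc()"
python3 -m handwheel '[{"hand":-0.63,"dx":0.14,"dy":-0.05,"dz":0,"wx":0,"wy":0,"wz":0},{"hand":-0.63,"dx":0,"dy":0,"dz":0,"wx":0,"wy":0,"wz":0}]'; python3 -c "
from fit import *
loc()"
python3 -m handwheel '[{"hand":-0.63,"dx":0.1,"dy":-0.03,"dz":0,"wx":0,"wy":0,"wz":0},{"hand":-0.63,"dx":0,"dy":0,"dz":0,"wx":0,"wy":0,"wz":0}]'; python3 -c "
from fit import *
loc()"
```

```text
time_s: 11.55
position: [0.4922, 0.0172, 0.0833]
tcp_rot: [[-0.433, 0.901, -0.005], [0.901, 0.433, 0.001], [0.003, -0.004, -1.0]]
force: [-6.9, 2.6, 3.8]
opening: 0.187
t 11.55 loc [[-44.5  12.7]] z 83.3 F stand [[-7.4  0.2]] Fz 3.8 yaw jaw rel 45.0 tilt [-0.005  0.001 -1.   ] op 0.18673653524651115
time_s: 11.75
position: [0.4929, 0.0169, 0.0832]
tcp_rot: [[-0.433, 0.901, -0.006], [0.901, 0.433, 0.002], [0.004, -0.005, -1.0]]
force: [-7.6, 2.3, 5.4]
opening: 0.182
t 11.75 loc [[-43.7  12.6]] z 83.2 F stand [[-8.  -0.4]] Fz 5.4 yaw jaw rel 45.0 tilt [-0.006  0.002 -1.   ] op 0.18235419729834984
time_s: 11.95
position: [0.4933, 0.0168, 0.0832]
tcp_rot: [[-0.433, 0.901, -0.007], [0.901, 0.433, 0.002], [0.005, -0.006, -1.0]]
force: [-8.2, 3.5, 6.7]
opening: 0.188
t 11.95 loc [[-43.3  12.7]] z 83.2 F stand [[-8.9  0.6]] Fz 6.7 yaw jaw rel 45.0 tilt [-0.007  0.002 -1.   ] op 0.1883945978562398
```

```bash
python3 -m handwheel '[{"hand":-0.63,"dx":0.14,"dy":-0.05,"dz":0,"wx":0,"wy":0,"wz":0},{"hand":-0.63,"dx":0,"dy":0,"dz":0,"wx":0,"wy":0,"wz":0}]'; python3 -c "
from fit import *
loc()"
python3 -m handwheel '[{"hand":-0.63,"dx":0.14,"dy":-0.05,"dz":0,"wx":0,"wy":0,"wz":0},{"hand":-0.63,"dx":0,"dy":0,"dz":0,"wx":0,"wy":0,"wz":0}]'; python3 -c "
from fit import *
loc()"
```

```text
time_s: 12.15
position: [0.4941, 0.0164, 0.0832]
tcp_rot: [[-0.433, 0.901, -0.009], [0.901, 0.433, 0.002], [0.006, -0.007, -1.0]]
force: [-8.4, 3.1, 6.3]
opening: 0.183
t 12.15 loc [[-42.4  12.6]] z 83.2 F stand [[-8.9  0.2]] Fz 6.3 yaw jaw rel 45.0 tilt [-0.009  0.002 -1.   ] op 0.1834060404042636
time_s: 12.35
position: [0.4949, 0.0161, 0.0831]
tcp_rot: [[-0.433, 0.901, -0.01], [0.901, 0.433, 0.002], [0.007, -0.008, -1.0]]
force: [-9.3, 3.1, 7.3]
opening: 0.185
t 12.35 loc [[-41.6  12.5]] z 83.1 F stand [[-9.8 -0.2]] Fz 7.3 yaw jaw rel 45.0 tilt [-0.01   0.002 -1.   ] op 0.18512323868710426
```

```bash
python3 -m handwheel '[{"hand":-0.63,"dx":0.09,"dy":-0.13,"dz":0,"wx":0,"wy":0,"wz":0},{"hand":-0.63,"dx":0.09,"dy":-0.13,"dz":0,"wx":0,"wy":0,"wz":0},{"hand":-0.63,"dx":-0.06,"dy":-0.19,"dz":0,"wx":0,"wy":0,"wz":0}]'; python3 -c "
from fit import *
loc()"
python3 -m handwheel '[{"hand":-0.63,"dx":-0.06,"dy":-0.19,"dz":0,"wx":0,"wy":0,"wz":0},{"hand":-0.63,"dx":-0.06,"dy":-0.19,"dz":0,"wx":0,"wy":0,"wz":0},{"hand":-0.63,"dx":0,"dy":0,"dz":0,"wx":0,"wy":0,"wz":0}]'; python3 -c "
from fit import *
loc()
cap('side','s7');p=cv2.imread('pics/s7.png')[150:290,200:360]; cv2.imwrite('pics/s7c.png',cv2.convertScaleAbs(cv2.resize(p,None,fx=4.2,fy=4.2),alpha=1.5))"
```

```text
time_s: 12.65
position: [0.4946, 0.0121, 0.083]
tcp_rot: [[-0.433, 0.901, -0.013], [0.901, 0.433, 0.003], [0.009, -0.01, -1.0]]
force: [-10.7, 3.7, 7.4]
opening: 0.184
t 12.65 loc [[-40.5   8.7]] z 83.0 F stand [[-11.4  -0.1]] Fz 7.4 yaw jaw rel 45.0 tilt [-0.013  0.003 -1.   ] op 0.18381919792117696
time_s: 12.95
position: [0.4931, 0.008, 0.0826]
tcp_rot: [[-0.433, 0.901, -0.014], [0.901, 0.433, 0.003], [0.009, -0.011, -1.0]]
force: [-9.7, 3.7, 4.2]
opening: 0.187
t 12.95 loc [[-40.6   4.3]] z 82.6 F stand [[-10.4   0.2]] Fz 4.2 yaw jaw rel 45.0 tilt [-0.014  0.003 -1.   ] op 0.18703045157890455
```

View pics/s7c.png

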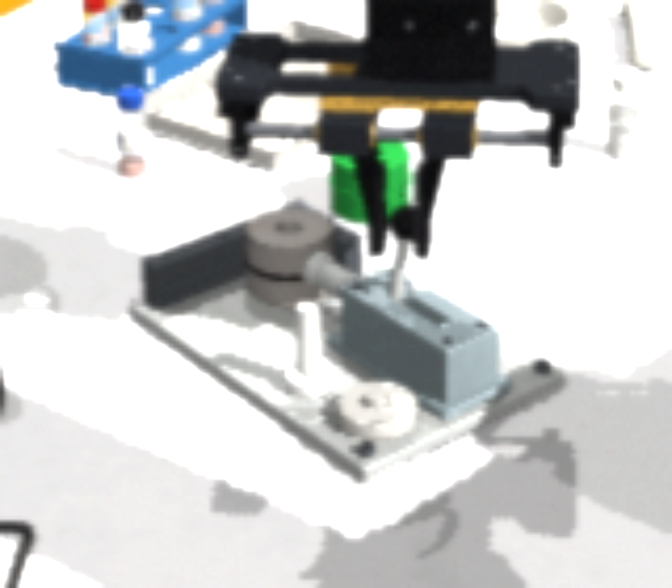

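```bash
python3 -m handwheel '[{"hand":-0.63,"dx":-0.08,"dy":-0.24,"dz":0,"wx":0,"wy":0,"wz":0},{"hand":-0.63,"dx":-0.08,"dy":-0.24,"dz":0,"wx":0,"wy":0,"wz":0},{"hand":-0.63,"dx":-0.08,"dy":-0.24,"dz":0,"wx":0,"wy":0,"wz":0},{"hand":-0.63,"dx":-0.08,"dy":-0.24,"dz":-0.1,"wx":0,"wy":0,"wz":0},{"hand":-0.63,"dx":0,"dy":0,"dz":0,"wx":0,"wy":0,"wz":0}]'; python3 -c "
from fit import *
loc()
cap('side','s8');p=cv2.imread('pics/s8.png')[150:290,200:360]; cv2.imwrite('pics/s8c.png',cv2.convertScaleAbs(cv2.resize(p,None,fx=4.2,fy=4.2),alpha=1.5))"
```

```text
time_s: 13.5
position: [0.4898, -0.0014, 0.0809]
tcp_rot: [[-0.433, 0.901, -0.014], [0.901, 0.433, 0.004], [0.009, -0.011, -1.0]]
force: [-9.6, 4.0, 0.6]
opening: 0.185
t 13.5 loc [[-40.6  -5.7]] z 80.9 F stand [[-10.4   0.6]] Fz 0.6 yaw jaw rel 45.0 tilt [-0.014  0.004 -1.   ] op 0.18452518952762395
```

View pics/s8c.png

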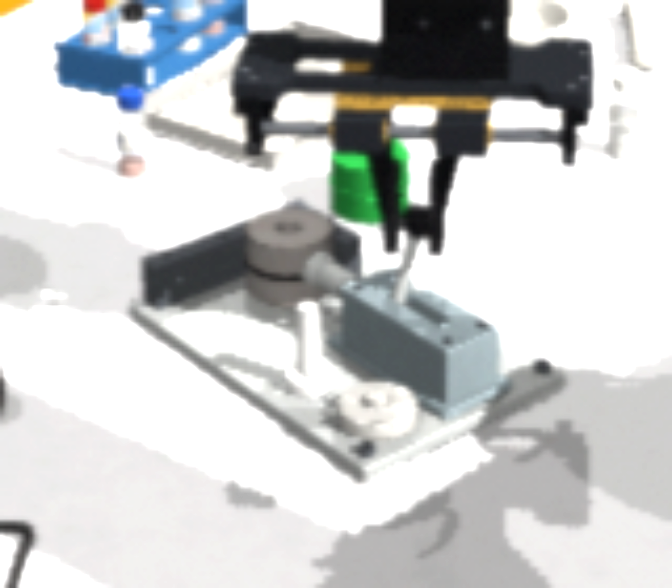

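```bash
python3 -m handwheel '[{"hand":-0.63,"dx":-0.12,"dy":-0.26,"dz":-0.05,"wx":0,"wy":0,"wz":0},{"hand":-0.63,"dx":-0.12,"dy":-0.26,"dz":-0.1,"wx":0,"wy":0,"wz":0},{"hand":-0.63,"dx":-0.12,"dy":-0.26,"dz":-0.1,"wx":0,"wy":0,"wz":0},{"hand":-0.63,"dx":-0.12,"dy":-0.26,"dz":-0.15,"wx":0,"wy":0,"wz":0},{"hand":-0.63,"dx":-0.09,"dy":-0.27,"dz":-0.2,"wx":0,"wy":0,"wz":0},{"hand":-0.63,"dx":-0.09,"dy":-0.27,"dz":-0.2,"wx":0,"wy":0,"wz":0}]'; python3 -c "
from fit import *
loc()
cap('side','s9');p=cv2.imread('pics/s9.png')[150:290,200:360]; cv2.imwrite('pics/s9c.png',cv2.convertScaleAbs(cv2.resize(p,None,fx=4.2,fy=4.2),alpha=1.5))"
```

```text
time_s: 14.15
position: [0.4844, -0.0173, 0.0733]
tcp_rot: [[-0.433, 0.901, -0.011], [0.901, 0.433, 0.003], [0.008, -0.009, -1.0]]
force: [-9.2, 3.1, 1.4]
opening: 0.188
t 14.15 loc [[-40.4 -22.4]] z 73.3 F stand [[-9.7 -0.2]] Fz 1.4 yaw jaw rel 45.0 tilt [-0.011  0.003 -1.   ] op 0.18784709979379438
```

View pics/s9c.png

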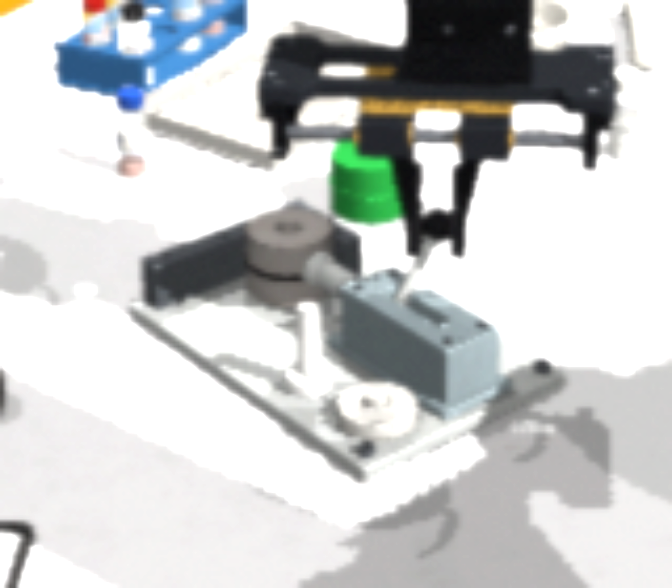

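```bash
python3 -m handwheel '[{"hand":-0.63,"dx":-0.13,"dy":-0.27,"dz":-0.25,"wx":0,"wy":0,"wz":0},{"hand":-0.63,"dx":-0.13,"dy":-0.27,"dz":-0.25,"wx":0,"wy":0,"wz":0},{"hand":-0.63,"dx":-0.12,"dy":-0.22,"dz":-0.27,"wx":0,"wy":0,"wz":0},{"hand":-0.63,"dx":-0.12,"dy":-0.22,"dz":-0.27,"wx":0,"wy":0,"wz":0},{"hand":-0.63,"dx":-0.1,"dy":-0.18,"dz":-0.28,"wx":0,"wy":0,"wz":0},{"hand":-0.63,"dx":-0.07,"dy":-0.19,"dz":-0.28,"wx":0,"wy":0,"wz":0}]'; python3 -c "
from fit import *
loc()
cap('side','s10');p=cv2.imread('pics/s10.png')[150:290,200:360]; cv2.imwrite('pics/s10c.png',cv2.convertScaleAbs(cv2.resize(p,None,fx=4.2,fy=4.2),alpha=1.5))"
```

```text
time_s: 14.8
position: [0.4793, -0.0312, 0.0578]
tcp_rot: [[-0.433, 0.901, -0.008], [0.902, 0.433, 0.003], [0.006, -0.006, -1.0]]
force: [-7.4, 3.5, 2.0]
opening: 0.185
t 14.8 loc [[-40.6 -37.2]] z 57.8 F stand [[-8.2  0.8]] Fz 2.0 yaw jaw rel 45.0 tilt [-0.008  0.003 -1.   ] op 0.18543012574271037
```

View pics/s10c.png

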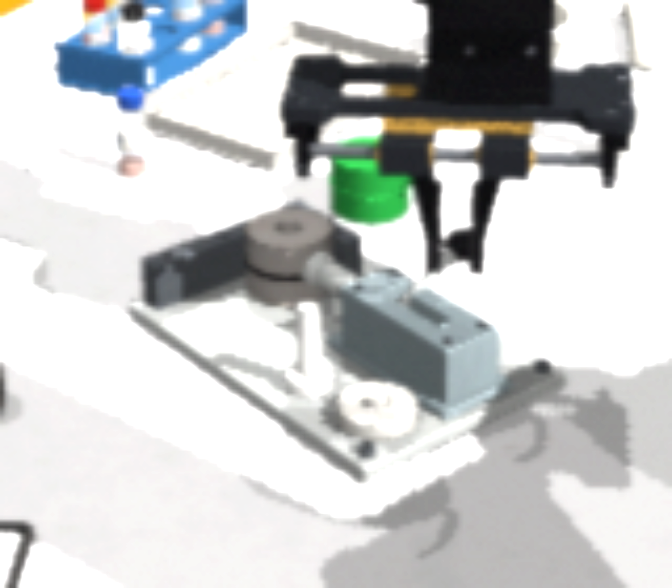

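```bash
python3 -m handwheel '[{"hand":-0.63,"dx":-0.07,"dy":-0.16,"dz":-0.2,"wx":0,"wy":0,"wz":0},{"hand":-0.63,"dx":-0.07,"dy":-0.16,"dz":-0.2,"wx":0,"wy":0,"wz":0},{"hand":-0.63,"dx":-0.06,"dy":-0.12,"dz":-0.15,"wx":0,"wy":0,"wz":0},{"hand":-0.63,"dx":-0.03,"dy":-0.1,"dz":0,"wx":0,"wy":0,"wz":0},{"hand":-0.63,"dx":0,"dy":0,"dz":0,"wx":0,"wy":0,"wz":0}]'; python3 -c "
from fit import *
loc()"
python3 -m handwheel '[{"hand":-0.63,"dx":-0.06,"dy":-0.12,"dz":0,"wx":0,"wy":0,"wz":0},{"hand":-0.63,"dx":0,"dy":0,"dz":0,"wx":0,"wy":0,"wz":0}]'; python3 -c "
from fit import *
loc()
cap('side','s11');p=cv2.imread('pics/s11.png')[150:290,200:360]; cv2.imwrite('pics/s11c.png',cv2.convertScaleAbs(cv2.resize(p,None,fx=4.2,fy=4.2),alpha=1.5))"
```

```text
time_s: 15.35
position: [0.4783, -0.0341, 0.0537]
tcp_rot: [[-0.43, 0.903, -0.005], [0.903, 0.43, 0.006], [0.007, -0.002, -1.0]]
force: [-4.6, 16.0, 14.0]
opening: 0.189
t 15.35 loc [[-40.7 -40.3]] z 53.7 F stand [[-9.7 13.6]] Fz 14.0 yaw jaw rel 44.8 tilt [-0.005  0.006 -1.   ] op 0.1889575938710566
time_s: 15.55
position: [0.4781, -0.0347, 0.0538]
tcp_rot: [[-0.43, 0.903, -0.004], [0.903, 0.43, 0.006], [0.007, -0.0, -1.0]]
force: [-3.1, 18.1, 13.8]
opening: 0.188
t 15.55 loc [[-40.6 -41. ]] z 53.8 F stand [[-8.9 16.1]] Fz 13.8 yaw jaw rel 44.8 tilt [-0.004  0.006 -1.   ] op 0.18758179193893934
```

View pics/s11c.png

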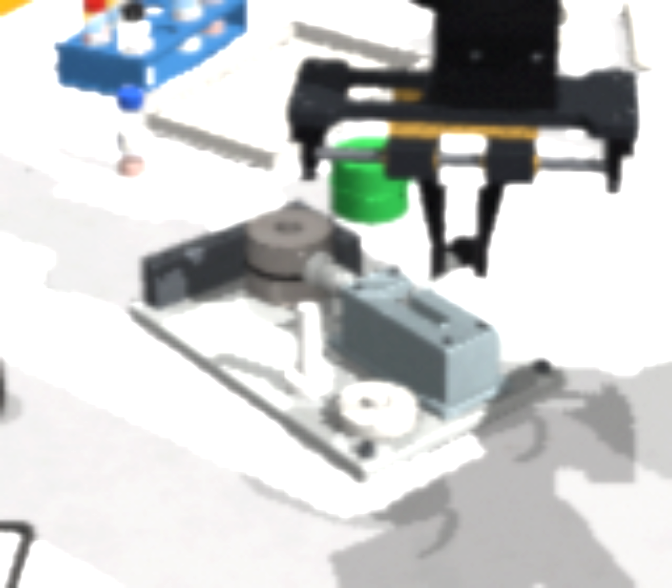

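```bash
python3 -m handwheel '[{"hand":-0.63,"dx":0.03,"dy":0.2,"dz":0.1,"wx":0,"wy":0,"wz":0},{"hand":-0.63,"dx":-0.1,"dy":0.2,"dz":0.2,"wx":0,"wy":0,"wz":0},{"hand":-0.63,"dx":-0.3,"dy":0.3,"dz":0.5,"wx":0,"wy":0,"wz":0},{"hand":-0.63,"dx":-0.4,"dy":0.3,"dz":2,"wx":0,"wy":0,"wz":0},{"hand":-0.63,"dx":0,"dy":0,"dz":3,"wx":0,"wy":0,"wz":0},{"hand":-1,"dx":0,"dy":0,"dz":4,"wx":0,"wy":0,"wz":0},{"hand":-1,"dx":0,"dy":0,"dz":0,"wx":0,"wy":0,"wz":0}]'; python3 -c "
from fit import *
loc()
cap('side','s12');p=cv2.imread('pics/s12.png')[150:290,200:360]; cv2.imwrite('pics/s12c.png',cv2.convertScaleAbs(cv2.resize(p,None,fx=4.2,fy=4.2),alpha=1.5))
W=world('side',np.load('pics/s12.npy'))*1000;s=np.load('stand.npy')
p=cv2.imread('pics/s12.png');L=inv(s,W[...,:2].reshape(-1,2)).reshape(420,560,2)
m=(p.max(2)<60)&(np.hypot(L[...,0]+35,L[...,1]+50)<25)&(W[...,2]>40)&(W[...,2]<100)
print(m.sum(),L[m].mean(0),L[m].min(0),L[m].max(0),W[m][:,2].mean(),W[m][:,2].min(),W[m][:,2].max())
print(circ(W,s,[65,0],27,47,56,32))"
```

```text
time_s: 16.3
position: [0.4785, -0.0309, 0.1558]
tcp_rot: [[-0.433, 0.901, 0.016], [0.901, 0.434, -0.005], [-0.011, 0.012, -1.0]]
force: [1.3, -0.8, -0.5]
opening: 0.08
t 16.3 loc [[-41.5 -37.3]] z 155.8 F stand [[ 1.5 -0.3]] Fz -0.5 yaw jaw rel 45.0 tilt [ 0.016 -0.005 -1.   ] op 0.07954952737736333
28 [-41.06598853 -45.0999178 ] [-45.22776517 -52.68169676] [-33.62739681 -39.9346435 ] 67.4435756182695 60.32890051117611 73.45993945737911
(array([62.83145025,  3.26710972]), ((66.30958557128906, 1.6666288375854492), 28.95277976989746), np.int64(189))
```

View pics/s12c.png

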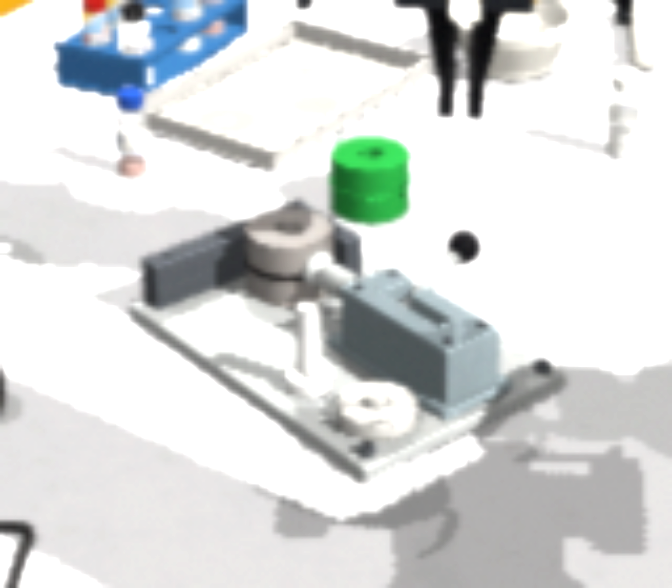

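```bash
python3 -c "
from fit import *
s=np.load('stand.npy');c=vision.get_calibration('side')
K=np.array([[c['fx'],0,c['cx']],[0,c['fy'],c['cy']],[0,0,1]])
def pr(x,y,z): 
  w=np.r_[fwd(s,[[x,y]])[0],z]/1000
  return cv2.projectPoints(w[None],np.array(c['rvec'],float),np.array(c['tvec'],float),K,None)[0].ravel()
def ball(f,u,v):
  g=cv2.imread(f'pics/{f}.png').max(2)[v-9:v+10,u-9:u+10]; n,l,st,ce=cv2.connectedComponentsWithStats((g<70).astype(np.uint8))
  i=1+np.argmax(st[1:,4]); return ce[i]+[u-9,v-9],st[i]
print('ref',ball('s3',304,210),pr(-70,0,92))
print('now',ball('s12',310,208))
for th in (.8,.9,1.0,1.05,1.1,1.15,1.2): print(th,pr(-35,-58*np.sin(th),34+58*np.cos(th)))
"
```

```text
ref (array([303.95238095, 209.5       ]), array([ 6,  5,  7,  8, 42], dtype=int32)) [304.39712518 209.59060882]
now (array([310.1       , 208.13333333]), array([ 6,  7,  7,  6, 30], dtype=int32))
0.8 [307.45629556 205.2261691 ]
0.9 [308.58519807 206.33020063]
1.0 [309.56298438 207.61293259]
1.05 [309.99270255 208.31686664]
1.1 [310.38184148 209.05998181]
1.15 [310.72968333 209.84029029]
1.2 [311.03561288 210.6557398 ]
```

```bash
python3 -m handwheel '[{"hand":-1,"dx":0.03,"dy":-0.9,"dz":0,"wx":0,"wy":0,"wz":0},{"hand":-1,"dx":0.03,"dy":-0.9,"dz":-2,"wx":0,"wy":0,"wz":0},{"hand":-1,"dx":0,"dy":0,"dz":-2.5,"wx":0,"wy":0,"wz":0},{"hand":-1,"dx":0,"dy":0,"dz":-2,"wx":0,"wy":0,"wz":0},{"hand":-1,"dx":0,"dy":0,"dz":-0.9,"wx":0,"wy":0,"wz":0},{"hand":-1,"dx":0,"dy":0,"dz":0,"wx":0,"wy":0,"wz":0},{"hand":-1,"dx":0,"dy":0,"dz":0,"wx":0,"wy":0,"wz":0}]'; python3 -c "
from fit import *
loc()"
```

```text
time_s: 17.05
position: [0.4733, -0.0473, 0.0768]
tcp_rot: [[-0.433, 0.901, -0.0], [0.901, 0.433, -0.0], [0.0, -0.0, -1.0]]
force: [0.4, 0.5, -0.1]
opening: 0.006
t 17.05 loc [[-40.9 -54.5]] z 76.8 F stand [[0.2 0.6]] Fz -0.1 yaw jaw rel 45.0 tilt [-0. -0. -1.] op 0.0063727322969911165
```

```bash
python3 -m handwheel '[{"hand":-1,"dx":0.3,"dy":-0.1,"dz":0,"wx":0,"wy":0,"wz":0},{"hand":-1,"dx":0.27,"dy":-0.1,"dz":0,"wx":0,"wy":0,"wz":0},{"hand":-1,"dx":0,"dy":0,"dz":-0.2,"wx":0,"wy":0,"wz":0},{"hand":-1,"dx":0,"dy":0,"dz":-0.2,"wx":0,"wy":0,"wz":0},{"hand":-1,"dx":0,"dy":0,"dz":-0.2,"wx":0,"wy":0,"wz":0},{"hand":-1,"dx":0,"dy":0,"dz":0,"wx":0,"wy":0,"wz":0}]'; python3 -c "
from fit import *
loc()"
python3 -m handwheel '[{"hand":-1,"dx":0,"dy":0,"dz":-0.15,"wx":0,"wy":0,"wz":0},{"hand":-1,"dx":0,"dy":0,"dz":0,"wx":0,"wy":0,"wz":0}]'; python3 -c "
from fit import *
loc()"
```

```text
time_s: 17.65
position: [0.4786, -0.0489, 0.0708]
tcp_rot: [[-0.433, 0.901, -0.001], [0.901, 0.433, 0.0], [0.0, -0.0, -1.0]]
force: [-0.1, 0.5, 0.4]
opening: 0.006
t 17.65 loc [[-35.5 -54.2]] z 70.8 F stand [[-0.2  0.5]] Fz 0.4 yaw jaw rel 45.0 tilt [-0.001  0.    -1.   ] op 0.00561964044701937
time_s: 17.85
position: [0.4787, -0.049, 0.0694]
tcp_rot: [[-0.433, 0.901, -0.0], [0.901, 0.433, 0.0], [0.0, -0.0, -1.0]]
force: [-0.5, -0.3, 0.2]
opening: 0.002
t 17.85 loc [[-35.3 -54.2]] z 69.4 F stand [[-0.3 -0.4]] Fz 0.2 yaw jaw rel 45.0 tilt [-0.  0. -1.] op 0.0019546097128835638
```

```bash
python3 -m handwheel '[{"hand":-1,"dx":0,"dy":0,"dz":-0.1,"wx":0,"wy":0,"wz":0},{"hand":-1,"dx":0,"dy":0,"dz":0,"wx":0,"wy":0,"wz":0}]'; python3 -m handwheel '[{"hand":-1,"dx":0,"dy":0,"dz":-0.1,"wx":0,"wy":0,"wz":0},{"hand":-1,"dx":0,"dy":0,"dz":0,"wx":0,"wy":0,"wz":0}]'; python3 -c "
from fit import *
loc()"
```

```text
time_s: 18.05
position: [0.4788, -0.049, 0.0684]
tcp_rot: [[-0.433, 0.901, -0.0], [0.901, 0.433, 0.0], [0.0, -0.0, -1.0]]
force: [-0.4, -0.4, -0.1]
opening: 0.007
time_s: 18.25
position: [0.4789, -0.0491, 0.0677]
tcp_rot: [[-0.433, 0.901, 0.0], [0.901, 0.433, -0.0], [-0.0, 0.0, -1.0]]
force: [-0.3, -0.5, 3.0]
opening: 0.008
t 18.25 loc [[-35.1 -54.3]] z 67.7 F stand [[-0.2 -0.6]] Fz 3.0 yaw jaw rel 45.0 tilt [ 0. -0. -1.] op 0.008372446830074737
```

```bash
python3 -m handwheel '[{"hand":-1,"dx":0,"dy":0,"dz":-0.1,"wx":0,"wy":0,"wz":0},{"hand":-1,"dx":0,"dy":0,"dz":0,"wx":0,"wy":0,"wz":0}]';  python3 -m handwheel '[{"hand":-1,"dx":0,"dy":0,"dz":0.3,"wx":0,"wy":0,"wz":0},{"hand":-1,"dx":0,"dy":0,"dz":2,"wx":0,"wy":0,"wz":0},{"hand":-1,"dx":0,"dy":0,"dz":4,"wx":0,"wy":0,"wz":0},{"hand":-1,"dx":-0.5,"dy":-3,"dz":4,"wx":0,"wy":0,"wz":0},{"hand":-1,"dx":-1,"dy":-4,"dz":0,"wx":0,"wy":0,"wz":0},{"hand":-1,"dx":-1,"dy":-4,"dz":0,"wx":0,"wy":0,"wz":0},{"hand":-1,"dx":-1,"dy":-4,"dz":0,"wx":0,"wy":0,"wz":0},{"hand":-1,"dx":-1,"dy":-4,"dz":0,"wx":0,"wy":0,"wz":0},{"hand":-1,"dx":-1,"dy":-4,"dz":0,"wx":0,"wy":0,"wz":0},{"hand":-1,"dx":-1,"dy":-4,"dz":0,"wx":0,"wy":0,"wz":0}]'
python3 -m handwheel '[{"hand":-1,"dx":-1,"dy":-4,"dz":0,"wx":0,"wy":0,"wz":0},{"hand":-1,"dx":-1,"dy":-4,"dz":0,"wx":0,"wy":0,"wz":0},{"hand":-1,"dx":-1,"dy":-4,"dz":0,"wx":0,"wy":0,"wz":0},{"hand":-1,"dx":-1,"dy":-4,"dz":0,"wx":0,"wy":0,"wz":0},{"hand":-1,"dx":0,"dy":0,"dz":0,"wx":0,"wy":0,"wz":0},{"hand":-1,"dx":0,"dy":0,"dz":0,"wx":0,"wy":0,"wz":0}]'
python3 - <<'E'
from fit import *
loc()
p,d=cap('top','t9');cap('side','s13')
c=cv2.resize(cv2.imread('pics/t9.png')[160:285,215:325],None,fx=6,fy=4.8,interpolation=cv2.INTER_CUBIC)
cv2.imwrite('pics/t9c.png',cv2.convertScaleAbs(c,alpha=1.6,beta=20))
p=cv2.imread('pics/s13.png')[150:290,200:360]; cv2.imwrite('pics/s13c.png',cv2.convertScaleAbs(cv2.resize(p,None,fx=4.2,fy=4.2),alpha=1.5))
s,W=np.load('stand.npy'),world('top',d)*1000
print(circ(W,s,[65,0],27,46,56,30),circ(W,s,[-35,-53],10,55,80,20))
E
```

```text
time_s: 18.45
position: [0.4789, -0.0492, 0.0672]
tcp_rot: [[-0.433, 0.901, 0.0], [0.901, 0.433, -0.0], [-0.0, 0.0, -1.0]]
force: [-1.2, -0.9, 7.2]
opening: 0.006
time_s: 19.45
position: [0.4131, -0.3203, 0.1692]
tcp_rot: [[-0.433, 0.901, -0.0], [0.901, 0.433, 0.0], [0.0, 0.0, -1.0]]
force: [0.2, -0.1, 0.3]
opening: 0.005
time_s: 20.05
position: [0.3732, -0.4791, 0.1687]
tcp_rot: [[-0.431, 0.902, -0.0], [0.902, 0.431, 0.002], [0.002, 0.0, -1.0]]
force: [-0.5, 1.1, 1.3]
opening: 0.007
t 20.05 loc [[   7.5 -495.1]] z 168.7 F stand [[-0.9  0.8]] Fz 1.3 yaw jaw rel 44.9 tilt [-0.     0.002 -1.   ] op 0.007174790647288604
(array([64.53116426, -0.72184269]), ((64.70042419433594, -1.4364277124404907), 26.934364318847656), np.int64(305)) (array([-36.44915675, -51.09943531]), ((-36.82009506225586, -49.202754974365234), 12.715357780456543), np.int64(57))
```

View pics/t9c.png

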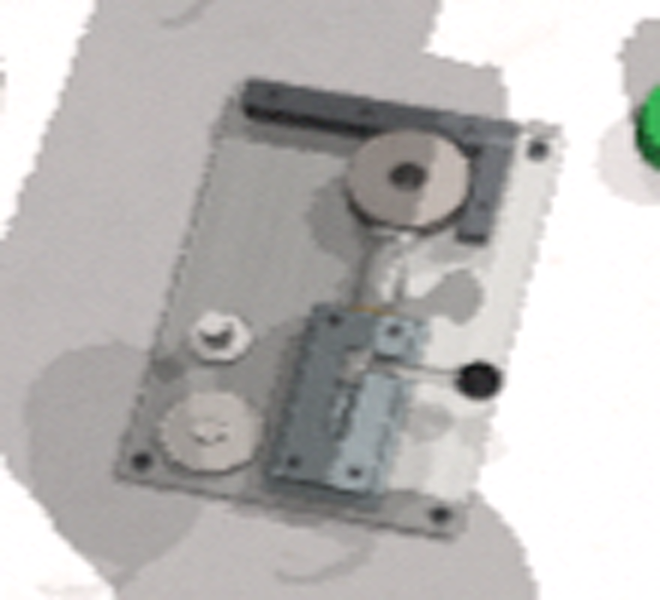

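View pics/s13c.png

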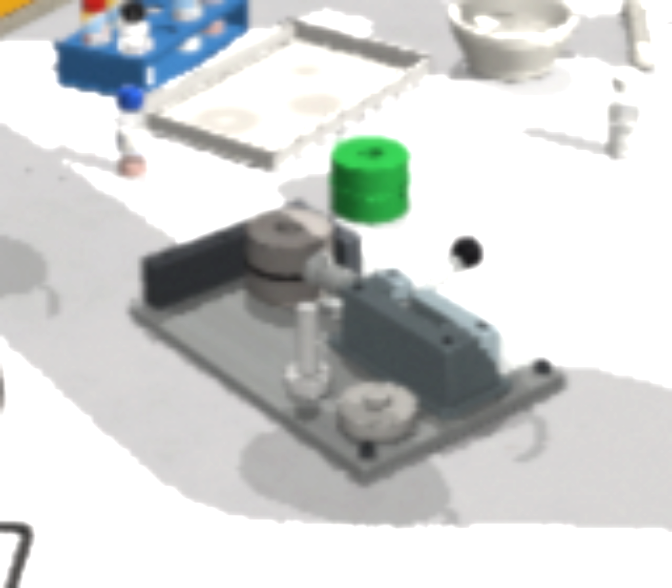

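The die is seated at (64.7, -1.4) mm, touching both fences. The knob lies down in the notch and the bystanders haven't moved, so I'm handing in.

```bash
python3 -c "
from rig import hand_in
print(hand_in())"
```

```text
the job is handed in; nothing more can be done
None
```

The die is seated against both fences and the knob is locked down in the notch. I handed the job in at about 20 s of the 54 s allowed.

**What I did:**
- **Die:** I slid it across the plate between two spread fingertips until it met the side fence. The drag was about 4 N, rising to about 9 N at the fence.
- **Knob, forward:** I pushed it along the slot at up to about 11 N. That drove the die against the back fence.
- **Knob, sideways:** I swept it over into the notch, then pressed it lightly from above (7 N) to make sure it was fully down.

**What the last checks showed:**
- **Die:** the top camera put it at (64.7, -1.4) mm, against the nest at (65, 0). That is within the 2 mm calibration error.
- **Lock:** the knob stayed down after I let go. When I pressed it, I met the ball's top at about z 68 mm, which is where it should be fully down.
- **Other things:** the disc, small plunger, green part and vial looked unmoved in the last pictures. I did not check the petri dish separately. The arm ended well clear of everything.

**Two things did not fit cleanly:**
- **Sideways force:** at the end of the sweep the sideways force reached 16 N with 14 N upward. The left fingertip was probably on the pin as well as the ball, so I backed off straight away.
- **Swing reading:** before the final press, the side picture suggested a swing of only 1.05 to 1.1 rad, not 1.15. Afterwards the ball sat slightly lower in the picture, so the press may have finished the last bit of the swing.

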